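Hold a sprung collar home on the shaft flat

ROBOT

A 6-joint arm with a two-finger parallel gripper is mounted at the origin on the work surface. World frame = base frame: x ahead of the robot, y to its left, z up, the work surface at z = 0. Lengths are in m, angles in rad, forces in N, time in s.
With the tool pointing down it reaches from about 0.375 to 0.9 m from the base axis. Payload 3.1 kg.
Tool frame: the origin (TCP) lies midway between the tips of the shut fingers; the grasp point (between the pads) lies 19 mm behind it (manip.grasp_offset is the distance from the TCP to the grasp point, in m); z points along the fingers, y is the line along which they close (so a half turn about z gives the same grasp; the last joint's range is limited). The gripper opens to 85 mm and grips with 20 to 120 N. Pads are 22 mm wide; open, the fingers measure 114 mm over their backs; the gripper's body (76 mm by 85 mm) begins 54 mm behind the grasp point. The pads swing forward as they close: fully open they stand 13 mm farther back than shut.
Start: joints at [-1.411, 0.527, 1.433, -0, 1.181, -0.178], TCP at [0.207, -0.59, 0.231] pointing down, gripper open.
Joint ranges: [-3.08, 3.08], [-0.75, 2.2], [0.22, 2.44], [-1.43, 4.57], [0, 2.65], [-2.85, 2.85]. Speed limits (rad/s): [2.79, 2.79, 3.14, 3.14, 3.14, 3.14].

INTERFACE

Orientations are given as a unit quaternion [x, y, z, w].
In Python, from station import sensors, cams, order, manip gives the robot as it stands.
- The arm moves only by the tool move_arm, never from a script. Its argument "targets" is a list of rows, each an object of numbers: "dx", "dy", "dz": the shift along the world's x, y, z normalised to -1 to 1, where 1 is 25 mm; "rx", "ry", "rz": the turn, a rotation vector about the world's x, y, z normalised to -1 to 1, where 1 is 30 degrees. A call has exactly 10 rows; each row shifts and turns the commanded pose from where the row before left it; what a row does not reach is not made up. A row lasts 1/8 s, in which the tool goes at most 62.5 mm and 10.7 degrees, less where a joint would pass 70% of its speed; a pose out of reach is approached as far as the arm can. A call with a number of a shift or a turn outside -1 to 1 is refused whole. A call with a gripper value outside its range is refused whole. "claw" is the opening in per cent of the stroke, from 0 (shut) to 100 (fully open), set as the call begins (left out, the last holds). The fingers move at their own pace and stop on an object; "newtons" is the grip in N (left out, the last holds). Time passes only in rows, so rows that do not move let the fingers close, or fill a call up. It gives the time, the measured TCP pose, the force, the opening and the grip force at its end, in the units of the state.
- sensors.sense(): the state, without advancing time (a new reading comes with each control period).
- cams.snapshot(name): name is "side" or "top" or "wrist"; returns the picture (480x640x3 uint8, red, green, blue); there is no depth.
- cams.camera_model(name): a dict with "fx", "fy", "cx", "cy" (pixels), "distortion" ([k1, k2, p1, p2, k3] as OpenCV has them; the pictures are not rectified), "extrinsics" (4x4, takes a point from world to camera coordinates). Camera axes: x right, y down, z forward; pixel columns grow to the right and rows downward; lengths in m; the calibration is good to about 2 mm. A picture is of the moment at which its call begins: read the wrist's pose just before it. camera_model takes no time and is no camera call; for the wrist camera it gives the pose at the moment of the call.
- order.sign_off(): hands the job in; it is judged then, once.
The state is a dict: "t": time; "q": joint angles; "qd": joint speeds; "tau": joint torques, N m; "tcp_pos": TCP position; "tool_rot": TCP orientation; "force": force on the tool from outside, world axes, zero at the start; "ft_torque": the same for the moment, N m; "finger_gap": opening from 0.0 (shut) to 1.0 (fully open); "gripper_force": force on a finger pad.
Only numpy, scipy, OpenCV 4.12 (cv2) and the standard library are available. Lean on these libraries where they do the work, as an engineer would, in place of code of your own. Each camera call takes 0.05 s, during which the arm holds its last target. There are 200 camera calls.

TASK

Feel for the two set-screw flats on the pump unit's upright shaft by pinching it across them, and turn the shaft until a flat faces the yellow pointer on the casing. Then fetch the dark collar with the brass set-screw, put it over the shaft with its screw over that flat and facing the pointer, and push it down against the spring seat until it is home on the steel bearing cap. Finish still gripping the collar and holding it down there (the spring would lift it again) so that the screw could be tightened; leave everything else on the bench where it is.

Things in the scene. Friction and masses are not known exactly. Their poses are not given: they have to be found in the camera images.
- unit: Pump unit fixed to the bench: aluminium casing, base flange 150 mm across, 12 high, drum 124 mm across, its flat top 60 mm above the bench; a steel bearing cap (tube, 46 mm across) stands on it up to 90 mm; a brass port juts out at +x to 77 mm from the axis. Origin on the bench under the shaft axis, z up; the yellow pointer lies in its -x direction.
- pointer (a point): Tip of the yellow arrow painted on the casing top, 66 mm from the shaft axis, pointing outwards; the direction from the shaft axis to it is the pointer direction.
- cap_top (a point): On the shaft axis at the height of the bearing cap's rim, 90 mm above the bench. A collar that is home has its underside here.
- shaft_top (a point): Centre of the shaft's top end, 140 mm above the bench. The shaft is dark steel, upright, 24 mm diameter with two opposite flats 15 mm apart that run up its whole exposed length; the top 3 mm are chamfered. At rest 40 mm of it show above the seat.
- shaft (a joint): Turn of the shaft in rad about its upright axis, counter-clockwise from above; friction holds it where it is left (about 0.08 N m). At 0, pi or any multiple of pi a flat faces the pointer. It starts at least 0.5 rad away from that and turns without stops.
- flat_a: Bright ground face of one flat, 17 mm wide, 36 mm tall. Origin at its centre, 118 mm above the bench, 7 mm from the shaft axis (the face is at 7.5 mm); its -x axis points out of the shaft, z up.
- flat_b: Bright ground face of the opposite flat, the same size and height; its +x axis points out of the shaft.
- seat (a joint): Copper-coloured spring seat, a ring 38 mm across round the shaft that sinks into the cap: 0 = up, its top 10 mm above the cap rim (100 mm above the bench); grows in m as it is pushed down, stop at 0.012. Spring force 4 N at the start plus 0.4 N per mm. A collar home on the cap rim has it at 0.010 and needs about 8 N less the collar's weight.
- collar: Dark steel ring 50 mm across, bore 27, 18 high, 0.18 kg, flat on the bench. Origin: centre of underside, z up. Brass set-screw runs radially out in its -x direction at mid height; its 6 mm thick tip inside the bore ends 9 mm from the centre, so it slides down the shaft only with the screw over a flat. Two spanner faces, 20 mm wide and 51 apart, on its +y and -y sides: grip there.
- screw (a point): Outer end of the 11 mm thick brass screw head, 35 mm from the collar's centre, 9 mm above its underside.
- bearing: Bright bearing ring with an orange seal, 48 mm across, 15 mm high, not to be used. Origin at the centre of its underside. It and the collar may swap places.
- spanner: Steel spanner 190 mm long, bystander; origin under its middle.
- driver: Screwdriver with red handle, 200 mm, bystander; origin under its middle.
- grease: Grease jar, 64 mm across, 85 mm high, blue cap, bystander; origin under its centre.
- gear: Steel gear blank, 68 mm across, 30 mm high with hub, bystander; origin under its centre.
- cleaner: White cleaner bottle with red cap, 60 mm across, 190 mm high, bystander; origin under its centre.
- piston: Aluminium piston, 72 mm across, 56 mm high, bystander; origin under its centre.
Mind the look-alikes: they are no part of the job. What is shaped like the collar but pink or red is not meant.

How it is judged:
By the outcome, as a careful person would: the job done as asked, in the order asked, and still so for the second after the job is handed in, while the arm keeps its last pose, push and grip.
It also fails if it takes over 58 s, if anything falls off the work surface, if the arm or the gripper's body presses on something with over 40 N, if the wrist force passes 120 N, or if a joint passes its speed limit or range.

## Working session

There is one attempt and no reset: what is moved stays moved. The work goes in short steps, Python scripts to look and compute and a tool call to move; the robot and the scene stay as the last step left them, time stands still between calls to the robot, and variables do not carry over. Pictures are saved under pics/ and viewed, at most 10 in all, crops included, and the job is handed in when it is done.

Besides the shell and the picture viewer there is one more tool, called after "Emit:" as name(argument=value, ...), one argument or row to a line, values as JSON. move_arm: Moves the arm, as the interface text tells. Scaled input: -1 to 1 covers 25 mm each way for a shift and 30 degrees each way for a turn. Its arguments: {"type":"object","properties":{"targets":{"type":"array"},"claw":{"type":"number"},"newtons":{"type":"number"}},"required":["targets"]}

```bash
mkdir -p pics
cat > h.py <<'E'
import numpy as np, cv2
from station import sensors,cams,order,manip
def snap(n,f=None):
    m=cams.camera_model(n); im=cams.snapshot(n)
    if f: cv2.imwrite('pics/'+f,cv2.cvtColor(im,cv2.COLOR_RGB2BGR))
    return im,m
def K(m): return np.array([[m['fx'],0,m['cx']],[0,m['fy'],m['cy']],[0,0,1.]]),np.array(m['distortion'],float)
def ray(m,px):
    k,d=K(m);p=cv2.undistortPoints(np.array(px,float).reshape(-1,1,2),k,d).reshape(-1,2)
    E=np.array(m['extrinsics']);R=E[:3,:3];o=-R.T@E[:3,3]
    return o,np.c_[p,np.ones(len(p))]@R
def onz(m,px,z):
    o,r=ray(m,px);return o+r*((z-o[2])/r[:,2:3])
def proj(m,P):
    k,d=K(m);E=np.array(m['extrinsics'])
    return cv2.projectPoints(np.array(P,float).reshape(-1,1,3),cv2.Rodrigues(E[:3,:3])[0],E[:3,3],k,d)[0].reshape(-1,2)
E
python3 - <<'E'
from h import *
a,m=snap('top','top.png');b,m2=snap('side','side.png')
for M in(m,m2): o,_=ray(M,[[320,240]]);print(o,M['fx'])
print(sensors.sense())
E
```

```text
[0.33611919 0.02316745 1.6753185 ] 542.621767399057
[-0.278597    0.87460493  1.02685711] 616.2348761872317
{'t': 0.1, 'q': array([-1.41153581e+00,  5.28398036e-01,  1.43380345e+00, -3.72726903e-06,
        1.18140388e+00, -1.78489770e-01]), 'qd': array([ 1.29752182e-03, -2.22993289e-03, -2.93193444e-03,  5.06182176e-05,
       -9.42578830e-05, -9.98424412e-04]), 'tau': array([-9.04449644e-05, -4.43304241e+01, -1.78586823e+01, -1.94214208e-04,
        3.87554450e-03,  6.12571199e-06]), 'tcp_pos': array([ 0.20702968, -0.58901448,  0.23040691]), 'tool_rot': array([ 9.85773830e-01,  1.68074217e-01,  7.95225724e-06, -1.00632619e-03]), 'force': array([-0.02783726, -0.16662717,  0.04535084]), 'ft_torque': array([-0.00358719,  0.00237735, -0.05231367]), 'gripper_force': 0.0, 'finger_gap': 1.0021391115850025}
```

View pics/top.png

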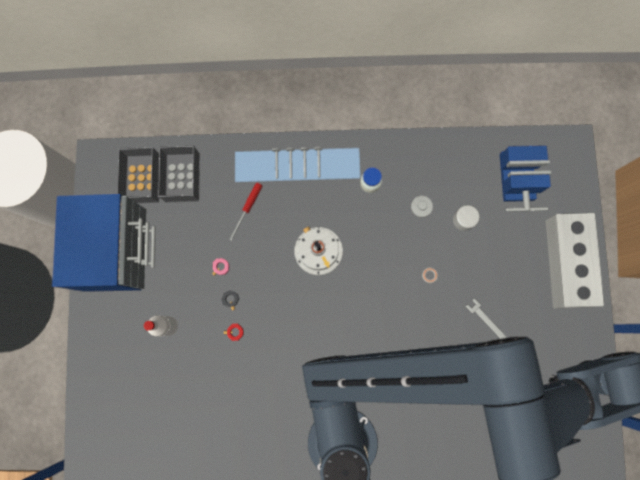

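View pics/side.png

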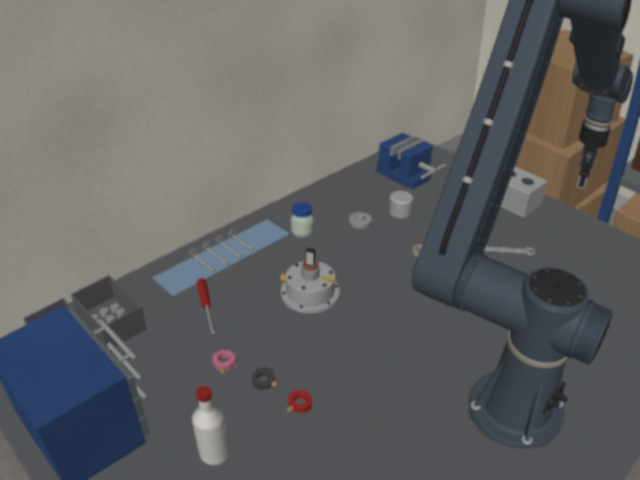

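The top view has the pump at (319,249). There are three ring candidates: pink at (220,267), dark at (231,300) and red at (235,331), plus the bearing with its orange seal at (430,275). Only the dark one with the brass screw fits the description. I'll confirm it in one enlarged crop.

Run:
```python
from h import *
a=cv2.imread('pics/top.png');m=cams.camera_model('top')
s=cv2.imread('pics/side.png')
c1=cv2.resize(a[210:290,280:360],(400,400),interpolation=cv2.INTER_CUBIC)
c2=cv2.resize(a[260:340,200:280],(400,400),interpolation=cv2.INTER_CUBIC)
cv2.imwrite('pics/c.png',np.hstack([c1,c2]))
print(onz(m,[[319,250]],.01),onz(m,[[231,300]],.018),onz(m,[[306,230],[326,264]],.06))
h=cv2.cvtColor(a,cv2.COLOR_BGR2HSV);y=cv2.inRange(h,(10,90,80),(35,255,255))
n,l,st,ce=cv2.connectedComponentsWithStats(y)
for i in range(1,n):
  if st[i,4]>3:print(ce[i].round(1),st[i,4],h[l==i].mean(0).round())
```

```text
[[0.57925164 0.05402241 0.01      ]] [[0.43086327 0.32681648 0.018     ]] [[0.63419358 0.0909783  0.06      ]
 [0.5290004  0.0331443  0.06      ]]
[628.4 218.7] 2550 [ 15. 115. 130.]
[136.6 168.4] 88 [ 18. 126. 179.]
[148.8 168. ] 22 [ 18. 119. 185.]
[148.4 176.5] 27 [ 18. 122. 185.]
[131.4 177.2] 43 [ 18. 127. 180.]
[141.  177.4] 43 [ 18. 126. 181.]
[140.4 186. ] 43 [ 18. 128. 182.]
[148.6 185.9] 25 [ 18. 119. 180.]
[131.5 186.9] 43 [ 18. 127. 181.]
[306.3 229. ] 22 [ 18. 118. 182.]
[325.3 261.4] 37 [ 21. 129. 219.]
[213.7 273. ] 7 [ 15. 116. 179.]
[232.2 307.5] 10 [ 18. 117. 165.]
[225.1 332.2] 10 [ 16. 127. 180.]
[ 14.7 474.6] 269 [ 15. 106. 195.]
[ 48.4 478.6] 8 [ 14. 101. 139.]
```

View pics/c.png

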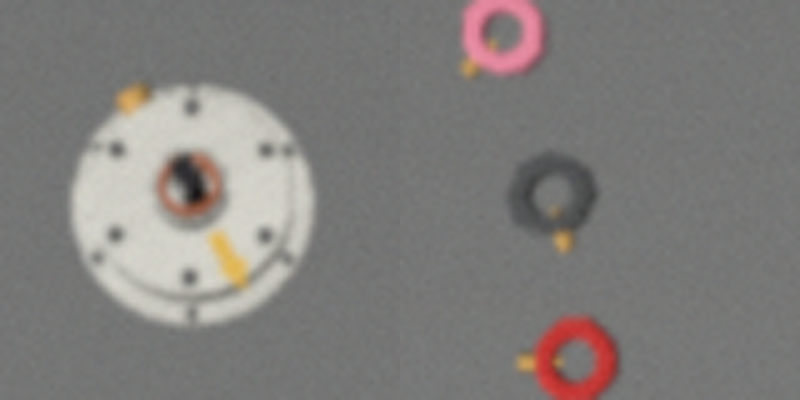

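The crop confirms the collar: the dark ring at top (231,300), with its brass screw at (232,308). The yellow arrow is at (325,261), opposite the brass port at (306,229). I'll move over the pump now.

Emit:
move_arm(
  targets=[
    {"dx": 0.57, "dy": 1, "dz": 0.2},
    {"dx": 0.57, "dy": 1, "dz": 0.2},
    {"dx": 0.57, "dy": 1, "dz": 0.2},
    {"dx": 0.57, "dy": 1, "dz": 0.2},
    {"dx": 0.57, "dy": 1, "dz": 0.2},
    {"dx": 0.57, "dy": 1, "dz": 0.2},
    {"dx": 0.57, "dy": 1, "dz": 0.2},
    {"dx": 0.57, "dy": 1, "dz": 0.2},
    {"dx": 0.57, "dy": 1, "dz": 0.2},
    {"dx": 0.57, "dy": 1, "dz": 0.2},
  ],
  claw=70,
  newtons=20,
)

```text
schema error: expected keys dx, dy, dz, rx, ry, rz
```

Emit:
move_arm(
  targets=[
    {"dx": 0.57, "dy": 1, "dz": 0.2},
    {"dx": 0.57, "dy": 1, "dz": 0.2},
    {"dx": 0.57, "dy": 1, "dz": 0.2},
    {"dx": 0.57, "dy": 1, "dz": 0.2},
    {"dx": 0.57, "dy": 1, "dz": 0.2},
    {"dx": 0.57, "dy": 1, "dz": 0.2},
    {"dx": 0.57, "dy": 1, "dz": 0.2},
    {"dx": 0.57, "dy": 1, "dz": 0.2},
    {"dx": 0.57, "dy": 1},
    {"dx": 0.57, "dy": 1},
  ],
)

```text
schema error: expected keys dx, dy, dz, rx, ry, rz
```

Run:
```python
from h import *
m=cams.camera_model('wrist');E=np.array(m['extrinsics']);o=-E[:3,:3].T@E[:3,3]
s=sensors.sense();print(s['tcp_pos'],s['t'],o,E[:3,:3].round(2),m['fx'],m['cx'],m['cy'])
print(proj(m,[[.575,.054,.14],[.575,.054,.09]]))
```

```text
[ 0.20702968 -0.58901448  0.23040691] 0.1 [ 0.26984896 -0.56691833  0.37271014] [[ 0.33 -0.94 -0.  ]
 [-0.91 -0.32  0.26]
 [-0.25 -0.09 -0.96]] 380.39915987883677 321.56606849064514 243.07047643594748
[[2066.15991246 2185.02811824]
 [ 139.68406153   35.62053017]]
```

Emit:
move_arm(
  targets=[
    {"dx": 0.57, "dy": 1, "dz": 0.2, "rx": 0, "ry": 0, "rz": 0},
    {"dx": 0.57, "dy": 1, "dz": 0.2, "rx": 0, "ry": 0, "rz": 0},
    {"dx": 0.57, "dy": 1, "dz": 0.2, "rx": 0, "ry": 0, "rz": 0},
    {"dx": 0.57, "dy": 1, "dz": 0.2, "rx": 0, "ry": 0, "rz": 0},
    {"dx": 0.57, "dy": 1, "dz": 0.2, "rx": 0, "ry": 0, "rz": 0},
    {"dx": 0.57, "dy": 1, "dz": 0.2, "rx": 0, "ry": 0, "rz": 0},
    {"dx": 0.57, "dy": 1, "dz": 0.2, "rx": 0, "ry": 0, "rz": 0},
    {"dx": 0.57, "dy": 1, "dz": 0.2, "rx": 0, "ry": 0, "rz": 0},
    {"dx": 0.57, "dy": 1, "dz": 0.2, "rx": 0, "ry": 0, "rz": 0},
    {"dx": 0.57, "dy": 1, "dz": 0.2, "rx": 0, "ry": 0, "rz": 0},
  ],
  claw=70,
  newtons=20,
)

```text
t: 1.35
tcp_pos: [0.3503, -0.3379, 0.2817]
tool_rot: [0.986, 0.168, 0.0, 0.0]
force: [0.3, -0.2, -0.1]
finger_gap: 0.7
gripper_force: 0.0
```

Emit:
move_arm(
  targets=[
    {"dx": 0.57, "dy": 1, "dz": 0.2, "rx": 0, "ry": 0, "rz": 0},
    {"dx": 0.57, "dy": 1, "dz": 0.2, "rx": 0, "ry": 0, "rz": 0},
    {"dx": 0.57, "dy": 1, "dz": 0.2, "rx": 0, "ry": 0, "rz": 0},
    {"dx": 0.57, "dy": 1, "dz": 0.2, "rx": 0, "ry": 0, "rz": 0},
    {"dx": 0.57, "dy": 1, "dz": 0.2, "rx": 0, "ry": 0, "rz": 0},
    {"dx": 0.57, "dy": 1, "dz": 0.2, "rx": 0, "ry": 0, "rz": 0},
    {"dx": 0.57, "dy": 1, "dz": 0.2, "rx": 0, "ry": 0, "rz": 0},
    {"dx": 0.57, "dy": 1, "dz": 0.2, "rx": 0, "ry": 0, "rz": 0},
    {"dx": 0.57, "dy": 1, "dz": 0, "rx": 0, "ry": 0, "rz": 0},
    {"dx": 0.57, "dy": 1, "dz": 0, "rx": 0, "ry": 0, "rz": 0},
  ],
)

```text
t: 2.6
tcp_pos: [0.4922, -0.0879, 0.3216]
tool_rot: [0.986, 0.168, 0.0, 0.0]
force: [-0.3, 0.1, 0.6]
finger_gap: 0.703
gripper_force: 0.0
```

Run:
```python
from h import *
s=sensors.sense();print(s['tcp_pos'],s['t'],s['tool_rot'])
im,m=snap('wrist','w1.png')
print(proj(m,[[.575,.054,.14],[.575,.054,.09]]))
```

```text
[ 0.49224032 -0.08790159  0.32159905] 2.6 [9.85724908e-01 1.68363740e-01 1.87539270e-04 1.45256265e-04]
[[187.13210939  63.22048539]
 [205.6561154   73.6611029 ]]
```

View pics/w1.png

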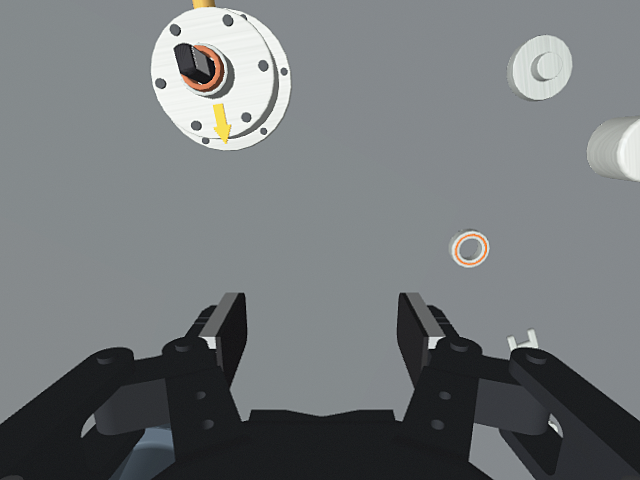

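The pump is at about (220,75) in the wrist view. The shaft end is at (187,62), a bright flat faces the lower right at (205,62), and the pointer tip is at (226,143). I'll move closer.

Emit:
move_arm(
  targets=[
    {"dx": 0.25, "dy": 1, "dz": 0, "rx": 0, "ry": 0, "rz": 0},
    {"dx": 0.25, "dy": 1, "dz": 0, "rx": 0, "ry": 0, "rz": 0},
    {"dx": 0.25, "dy": 1, "dz": 0, "rx": 0, "ry": 0, "rz": 0},
    {"dx": 0.25, "dy": 1, "dz": 0, "rx": 0, "ry": 0, "rz": 0},
    {"dx": 0.25, "dy": 1, "dz": 0, "rx": 0, "ry": 0, "rz": 0},
    {"dx": 0, "dy": 0, "dz": 0, "rx": 0, "ry": 0, "rz": 0},
    {"dx": 0, "dy": 0, "dz": 0, "rx": 0, "ry": 0, "rz": 0},
    {"dx": 0, "dy": 0, "dz": 0, "rx": 0, "ry": 0, "rz": 0},
    {"dx": 0, "dy": 0, "dz": 0, "rx": 0, "ry": 0, "rz": 0},
    {"dx": 0, "dy": 0, "dz": 0, "rx": 0, "ry": 0, "rz": 0},
  ],
)

```text
t: 3.9
tcp_pos: [0.5234, 0.0349, 0.3213]
tool_rot: [0.986, 0.168, -0.0, 0.0]
force: [0.2, 0.2, -0.1]
finger_gap: 0.702
gripper_force: 0.0
```

Run:
```python
from h import *
s=sensors.sense();print(s['tcp_pos'],s['t'],s['tool_rot'])
im,m=snap('wrist','w2.png')
h=cv2.cvtColor(im,cv2.COLOR_RGB2HSV)
y=cv2.inRange(h,(18,150,120),(32,255,255))
n,l,st,ce=cv2.connectedComponentsWithStats(y)
for i in range(1,n):
  if st[i,4]>60:print('yel',ce[i],st[i],onz(m,[ce[i]],.06))
print(proj(m,[[.575,.054,.14],[.575,.054,.09]]))
u,v=proj(m,[[.575,.054,.13]])[0].astype(int)
cv2.imwrite('pics/w2c.png',cv2.resize(cv2.cvtColor(im,cv2.COLOR_RGB2BGR)[v-75:v+75,u-100:u+100],(800,600),interpolation=cv2.INTER_CUBIC));print(u-100,v-75)
```

```text
[0.52337791 0.03487283 0.32132738] 3.9 [ 9.85842847e-01  1.67671944e-01 -2.65742251e-06  1.80486246e-05]
yel [324.96923077 191.18153846] [318 174  16  37 325] [[0.5370352  0.03596281 0.06      ]]
[[320.62818121 153.61037357]
 [320.73521914 151.69857119]]
220 78
```

View pics/w2c.png

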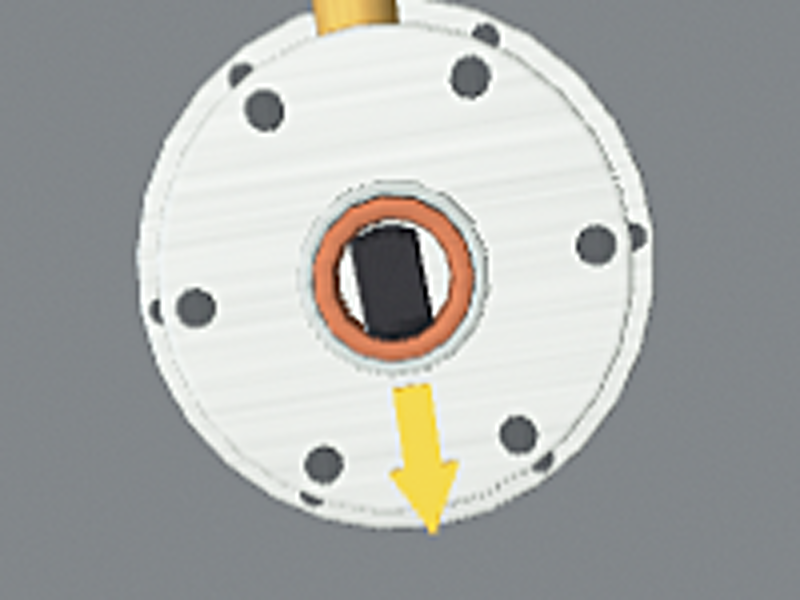

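The pump from straight above, crop coordinates ×4: the shaft end is centred at (392,284) with its flat edges nearly parallel to the arrow, whose tip is at (432,533). So the shaft needs about a 90° turn. Next I'll measure the axis and angles.

Run:
```python
from h import *
im=cv2.cvtColor(cv2.imread('pics/w2.png'),cv2.COLOR_BGR2RGB);m=cams.camera_model('wrist')
h=cv2.cvtColor(im,cv2.COLOR_RGB2HSV)
R=np.zeros(im.shape[:2],np.uint8);cv2.circle(R,(318,149),30,255,-1)
cop=cv2.bitwise_and(cv2.inRange(h,(3,100,120),(14,255,255)),R)
c=max(cv2.findContours(cop,0,1)[0],key=cv2.contourArea);e=cv2.fitEllipse(c);print('seat',e,onz(m,[e[0]],.10))
R[:]=0;cv2.circle(R,(318,149),17,255,-1)
dk=cv2.bitwise_and(cv2.inRange(h,(0,0,0),(180,255,75)),R)
c=max(cv2.findContours(dk,0,1)[0],key=cv2.contourArea)
M=cv2.moments(dk,True);g=[M['m10']/M['m00'],M['m01']/M['m00']]
print('shaft',onz(m,[g],.14),cv2.minAreaRect(c))
def sub(x,y):return [220+x/4-.4,78+y/4-.4]
P=onz(m,[sub(352,237),sub(370,332),sub(414,228),sub(432,318)],.14)
for a,b in((0,1),(2,3)):d=P[b]-P[a];print('edge deg',np.degrees(np.arctan2(d[1],d[0])))
T=onz(m,[sub(432,533),sub(411,387)],.06);d=T[0]-T[1];print('tip',T,np.degrees(np.arctan2(d[1],d[0])))
ax=onz(m,[e[0]],.10)[0];d=T[0]-ax;print('ptr from axis',np.degrees(np.arctan2(d[1],d[0])),np.hypot(*d[:2]))
# port centre + flange
w=cv2.inRange(h,(0,0,200),(180,40,255));n,l,st,ce=cv2.connectedComponentsWithStats(w)
i=l[149-40,318-10];c=max(cv2.findContours((l==i).astype(np.uint8),0,1)[0],key=cv2.contourArea);print('white',cv2.minEnclosingCircle(c),onz(m,[cv2.minEnclosingCircle(c)[0]],.012))
# collar from top
a=cv2.imread('pics/top.png');t=cams.camera_model('top');hh=cv2.cvtColor(a,cv2.COLOR_BGR2HSV)
g=a.max(2);R=np.zeros(g.shape,np.uint8);cv2.circle(R,(231,299),13,255,-1)
dk=((g<80)&(R>0)).astype(np.uint8);c=max(cv2.findContours(dk,0,1)[0],key=cv2.contourArea);e=cv2.minEnclosingCircle(c)
print('collar',e,onz(t,[e[0]],.012),onz(t,[[232.4,309]],.009))
```

```text
seat ((317.79730224609375, 147.0873260498047), (38.873374938964844, 39.83638381958008), 173.0442657470703) [[0.57835108 0.05815706 0.1       ]]
shaft [[0.57817036 0.05826192 0.14      ]] ((317.680419921875, 148.3567657470703), (28.068927764892578, 16.635345458984375), 78.11134338378906)
edge deg -150.03051441426803
edge deg -148.8585559828563
tip [[0.51804927 0.02632974 0.06      ]
 [0.55279804 0.04456698 0.06      ]] -152.30810036449876
ptr from axis -152.17488288124306 0.06818567627222753
white ((318.3298645019531, 143.28805541992188), 65.94073486328125) [[0.58068517 0.05918666 0.012     ]]
collar ((235.5, 299.0), 5.02503776550293) [[0.43394278 0.31400759 0.012     ]] [[0.40371154 0.32418594 0.009     ]]
```

Emit:
move_arm(
  targets=[
    {"dx": 0.73, "dy": 0.31, "dz": 0, "rx": 0, "ry": 0, "rz": 0.125},
    {"dx": 0.73, "dy": 0.31, "dz": 0, "rx": 0, "ry": 0, "rz": 0.125},
    {"dx": 0.74, "dy": 0.31, "dz": 0, "rx": 0, "ry": 0, "rz": 0.125},
    {"dx": 0, "dy": 0, "dz": -1, "rx": 0, "ry": 0, "rz": 0},
    {"dx": 0, "dy": 0, "dz": -1, "rx": 0, "ry": 0, "rz": 0},
    {"dx": 0, "dy": 0, "dz": -1, "rx": 0, "ry": 0, "rz": 0},
    {"dx": 0, "dy": 0, "dz": -1, "rx": 0, "ry": 0, "rz": 0},
    {"dx": 0, "dy": 0, "dz": -1, "rx": 0, "ry": 0, "rz": 0},
    {"dx": 0, "dy": 0, "dz": -1, "rx": 0, "ry": 0, "rz": 0},
    {"dx": 0, "dy": 0, "dz": -1, "rx": 0, "ry": 0, "rz": 0},
  ],
  claw=60,
)

```text
t: 5.2
tcp_pos: [0.5786, 0.0584, 0.1455]
tool_rot: [0.965, 0.264, 0.0, 0.0]
force: [0.2, -0.0, 0.5]
finger_gap: 0.6
gripper_force: 0.0
```

Emit:
move_arm(
  targets=[
    {"dx": 0, "dy": 0, "dz": -0.8, "rx": 0, "ry": 0, "rz": 0},
    {"dx": 0, "dy": 0, "dz": -0.8, "rx": 0, "ry": 0, "rz": 0},
    {"dx": 0, "dy": 0, "dz": 0, "rx": 0, "ry": 0, "rz": 0},
    {"dx": 0, "dy": 0, "dz": 0, "rx": 0, "ry": 0, "rz": 0},
    {"dx": 0, "dy": 0, "dz": 0, "rx": 0, "ry": 0, "rz": 0},
    {"dx": 0, "dy": 0, "dz": 0, "rx": 0, "ry": 0, "rz": 0},
    {"dx": 0, "dy": 0, "dz": 0, "rx": 0, "ry": 0, "rz": 0},
    {"dx": 0, "dy": 0, "dz": 0, "rx": 0, "ry": 0, "rz": 0},
    {"dx": 0, "dy": 0, "dz": 0, "rx": 0, "ry": 0, "rz": 0},
    {"dx": 0, "dy": 0, "dz": 0, "rx": 0, "ry": 0, "rz": 0},
  ],
  claw=0,
  newtons=25,
)

```text
t: 6.45
tcp_pos: [0.5787, 0.0581, 0.1042]
tool_rot: [0.965, 0.264, -0.0, 0.0]
force: [6.3, -2.1, -18.6]
finger_gap: 0.173
gripper_force: 24.7
```

The gap is 0.173 × 85 mm ≈ 14.7 mm, so I'm pinching across the flats. Turning +87°.

Emit:
move_arm(
  targets=[
    {"dx": 0, "dy": 0, "dz": 0, "rx": 0, "ry": 0, "rz": 0.2},
    {"dx": 0, "dy": 0, "dz": 0, "rx": 0, "ry": 0, "rz": 0.3},
    {"dx": 0, "dy": 0, "dz": 0, "rx": 0, "ry": 0, "rz": 0.3},
    {"dx": 0, "dy": 0, "dz": 0, "rx": 0, "ry": 0, "rz": 0.3},
    {"dx": 0, "dy": 0, "dz": 0, "rx": 0, "ry": 0, "rz": 0.3},
    {"dx": 0, "dy": 0, "dz": 0, "rx": 0, "ry": 0, "rz": 0.3},
    {"dx": 0, "dy": 0, "dz": 0, "rx": 0, "ry": 0, "rz": 0.3},
    {"dx": 0, "dy": 0, "dz": 0, "rx": 0, "ry": 0, "rz": 0.3},
    {"dx": 0, "dy": 0, "dz": 0, "rx": 0, "ry": 0, "rz": 0.3},
    {"dx": 0, "dy": 0, "dz": 0, "rx": 0, "ry": 0, "rz": 0.305},
  ],
)

```text
t: 7.7
tcp_pos: [0.5778, 0.0583, 0.1042]
tool_rot: [0.515, 0.857, -0.001, -0.001]
force: [4.5, -1.7, -18.1]
finger_gap: 0.172
gripper_force: 24.9
```

Emit:
move_arm(
  targets=[
    {"dx": 0, "dy": 0, "dz": 0, "rx": 0, "ry": 0, "rz": 0},
    {"dx": 0, "dy": 0, "dz": 0, "rx": 0, "ry": 0, "rz": 0},
    {"dx": 0, "dy": 0, "dz": 0, "rx": 0, "ry": 0, "rz": 0},
    {"dx": 0, "dy": 0, "dz": 0, "rx": 0, "ry": 0, "rz": 0},
    {"dx": 0, "dy": 0, "dz": 0, "rx": 0, "ry": 0, "rz": 0},
    {"dx": 0, "dy": 0, "dz": 0, "rx": 0, "ry": 0, "rz": 0},
    {"dx": 0, "dy": 0, "dz": 0, "rx": 0, "ry": 0, "rz": 0},
    {"dx": 0, "dy": 0, "dz": 0, "rx": 0, "ry": 0, "rz": 0},
    {"dx": 0, "dy": 0, "dz": 0, "rx": 0, "ry": 0, "rz": 0},
    {"dx": 0, "dy": 0, "dz": 0, "rx": 0, "ry": 0, "rz": 0},
  ],
)

```text
t: 8.95
tcp_pos: [0.5778, 0.0584, 0.1042]
tool_rot: [0.518, 0.855, -0.001, -0.001]
force: [5.0, -2.2, -24.2]
finger_gap: 0.172
gripper_force: 24.6
```

Run:
```python
from h import *
s=sensors.sense();q=s['tool_rot'];print(s['tcp_pos'],'yaw',np.degrees(2*np.arctan2(q[1],q[0])),'y',np.degrees(2*np.arctan2(q[1],q[0]))-90,s['force'],s['ft_torque'],s['finger_gap'],s['q'])
```

```text
[0.5778033  0.0583511  0.10424319] yaw 117.61302583136444 y 27.61302583136444 [  5.04600792  -2.20764362 -24.18751104] [-0.25549468 -0.93285623  0.07698437] 0.17206338106090793 [-9.14554702e-02  6.41551019e-01  1.65053547e+00 -5.51559805e-04
  8.51612591e-01 -5.73029899e-01]
```

Emit:
move_arm(
  targets=[
    {"dx": 0, "dy": 0, "dz": 0, "rx": 0, "ry": 0, "rz": 0},
    {"dx": 0, "dy": 0, "dz": 0, "rx": 0, "ry": 0, "rz": 0},
    {"dx": 0, "dy": 0, "dz": 0, "rx": 0, "ry": 0, "rz": 0},
    {"dx": 0, "dy": 0, "dz": 0.4, "rx": 0, "ry": 0, "rz": 0},
    {"dx": 0, "dy": 0, "dz": 1, "rx": 0, "ry": 0, "rz": 0},
    {"dx": 0, "dy": 0, "dz": 1, "rx": 0, "ry": 0, "rz": 0},
    {"dx": 0, "dy": 0, "dz": 1, "rx": 0, "ry": 0, "rz": 0},
    {"dx": 0, "dy": 0, "dz": 1, "rx": 0, "ry": 0, "rz": 0},
    {"dx": 0, "dy": 0, "dz": 1, "rx": 0, "ry": 0, "rz": 0},
    {"dx": 0, "dy": 0, "dz": 1, "rx": 0, "ry": 0, "rz": 0},
  ],
  claw=85,
)

```text
t: 10.2
tcp_pos: [0.5782, 0.0587, 0.2683]
tool_rot: [0.517, 0.856, 0.0, 0.0]
force: [-0.1, 0.2, -0.1]
finger_gap: 0.85
gripper_force: 0.0
```

Emit:
move_arm(
  targets=[
    {"dx": 0, "dy": 0, "dz": 1, "rx": 0, "ry": 0, "rz": -0.33},
    {"dx": 0, "dy": 0, "dz": 1, "rx": 0, "ry": 0, "rz": -0.33},
    {"dx": -0.5, "dy": -0.2, "dz": 0, "rx": 0, "ry": 0, "rz": -0.33},
    {"dx": -0.5, "dy": -0.2, "dz": 0, "rx": 0, "ry": 0, "rz": -0.33},
    {"dx": -0.4, "dy": -0.2, "dz": 0, "rx": 0, "ry": 0, "rz": -0.33},
    {"dx": -0.4, "dy": -0.2, "dz": 0, "rx": 0, "ry": 0, "rz": -0.33},
    {"dx": 0, "dy": 0, "dz": 0, "rx": 0, "ry": 0, "rz": -0.33},
    {"dx": 0, "dy": 0, "dz": 0, "rx": 0, "ry": 0, "rz": -0.33},
    {"dx": 0, "dy": 0, "dz": 0, "rx": 0, "ry": 0, "rz": -0.33},
    {"dx": 0, "dy": 0, "dz": 0, "rx": 0, "ry": 0, "rz": 0},
  ],
)

```text
t: 11.45
tcp_pos: [0.5332, 0.0387, 0.3172]
tool_rot: [0.969, 0.248, 0.0, 0.0]
force: [-0.1, 0.8, 0.0]
finger_gap: 0.852
gripper_force: 0.0
```

Run:
```python
from h import *
s=sensors.sense();print(s['tcp_pos'],s['t'],s['tool_rot'])
im,m=snap('wrist','w3.png')
h=cv2.cvtColor(im,cv2.COLOR_RGB2HSV)
u,v=proj(m,[[.578,.058,.13]])[0].astype(int);print(u,v)
R=np.zeros(im.shape[:2],np.uint8);cv2.circle(R,(u,v),17,255,-1)
dk=cv2.bitwise_and(cv2.inRange(h,(0,0,0),(180,255,75)),R)
c=max(cv2.findContours(dk,0,1)[0],key=cv2.contourArea);b=cv2.minAreaRect(c)
P=onz(m,cv2.boxPoints(b),.14)
for i in range(2):d=P[i+1]-P[i];print('side',np.hypot(*d[:2]),np.degrees(np.arctan2(d[1],d[0])))
print('centre',onz(m,[b[0]],.14))
cop=cv2.inRange(h,(3,100,120),(14,255,255));R[:]=0;cv2.circle(R,(u,v),32,255,-1);cop&=R
c=max(cv2.findContours(cop,0,1)[0],key=cv2.contourArea);ax=onz(m,[cv2.fitEllipse(c)[0]],.1)[0];print('seat',ax)
y=cv2.inRange(h,(18,120,120),(32,255,255));R[:]=0;cv2.circle(R,(u,v),90,255,-1);y&=R
n,l,st,ce=cv2.connectedComponentsWithStats(y)
for i in range(1,n):
  if st[i,4]>100:
    Q=onz(m,[ce[i]],.06)[0];d=Q-ax;print('yel',Q,np.degrees(np.arctan2(d[1],d[0])),np.hypot(*d[:2]))
cv2.imwrite('pics/w3c.png',cv2.resize(cv2.cvtColor(im,cv2.COLOR_RGB2BGR)[v-75:v+75,u-100:u+100],(800,600),interpolation=cv2.INTER_CUBIC))
```

```text
[0.53320044 0.03867605 0.31722923] 11.45 [9.68668124e-01 2.48358229e-01 4.74472812e-04 1.72289750e-04]
327 161
side 0.022912371255067076 -61.15199540700342
side 0.015356364602457226 -150.43425542527916
centre [[0.57899114 0.05883804 0.14      ]]
seat [0.57825529 0.05805412 0.1       ]
yel [0.63726944 0.09068665 0.06      ] 28.94088950791692 0.0674355345782681
yel [0.5369487  0.03582588 0.06      ] -151.7140486357167 0.04690766865438444
```

View pics/w3c.png

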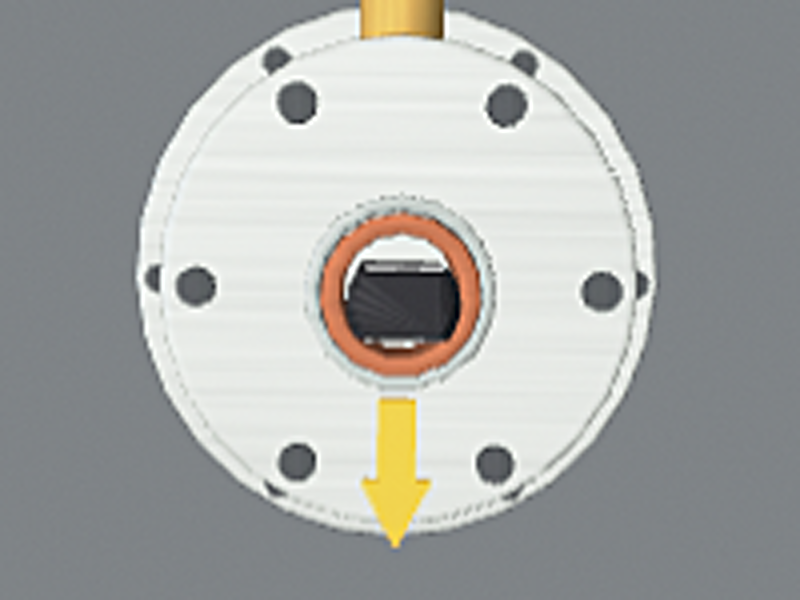

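The shaft now lies across the arrow: its flat faces the pointer, and the edges are horizontal with the arrow pointing straight down. Now to the collar.

Emit:
move_arm(
  targets=[
    {"dx": -0.5, "dy": 1, "dz": 0, "rx": 0, "ry": 0, "rz": -0.05},
    {"dx": -0.5, "dy": 1, "dz": 0, "rx": 0, "ry": 0, "rz": -0.05},
    {"dx": -0.5, "dy": 1, "dz": 0, "rx": 0, "ry": 0, "rz": -0.05},
    {"dx": -0.5, "dy": 1, "dz": 0, "rx": 0, "ry": 0, "rz": -0.05},
    {"dx": -0.5, "dy": 1, "dz": 0, "rx": 0, "ry": 0, "rz": -0.05},
    {"dx": -0.5, "dy": 1, "dz": -0.5, "rx": 0, "ry": 0, "rz": -0.05},
    {"dx": -0.5, "dy": 1, "dz": -0.5, "rx": 0, "ry": 0, "rz": -0.05},
    {"dx": -0.6, "dy": 1, "dz": -0.5, "rx": 0, "ry": 0, "rz": -0.05},
    {"dx": -0.6, "dy": 1, "dz": -0.6, "rx": 0, "ry": 0, "rz": -0.05},
    {"dx": -0.6, "dy": 1, "dz": -0.6, "rx": 0, "ry": 0, "rz": 0},
  ],
)

```text
t: 12.75
tcp_pos: [0.4005, 0.2894, 0.2489]
tool_rot: [0.991, 0.133, 0.0, -0.0]
force: [0.1, -0.8, 0.3]
finger_gap: 0.848
gripper_force: 0.0
```

Emit:
move_arm(
  targets=[
    {"dx": -0.6, "dy": 1, "dz": 0, "rx": 0, "ry": 0, "rz": 0},
    {"dx": 0, "dy": 0, "dz": 0, "rx": 0, "ry": 0, "rz": 0},
    {"dx": 0, "dy": 0, "dz": 0, "rx": 0, "ry": 0, "rz": 0},
    {"dx": 0, "dy": 0, "dz": 0, "rx": 0, "ry": 0, "rz": 0},
    {"dx": 0, "dy": 0, "dz": 0, "rx": 0, "ry": 0, "rz": 0},
    {"dx": 0, "dy": 0, "dz": 0, "rx": 0, "ry": 0, "rz": 0},
    {"dx": 0, "dy": 0, "dz": 0, "rx": 0, "ry": 0, "rz": 0},
    {"dx": 0, "dy": 0, "dz": 0, "rx": 0, "ry": 0, "rz": 0},
    {"dx": 0, "dy": 0, "dz": 0, "rx": 0, "ry": 0, "rz": 0},
    {"dx": 0, "dy": 0, "dz": 0, "rx": 0, "ry": 0, "rz": 0},
  ],
)

```text
t: 14.0
tcp_pos: [0.3859, 0.3136, 0.2488]
tool_rot: [0.991, 0.132, 0.0, 0.0]
force: [-0.3, -0.6, 0.5]
finger_gap: 0.848
gripper_force: 0.0
```

Run:
```python
from h import *
s=sensors.sense();print(s['tcp_pos'],s['t'],s['tool_rot'])
im,m=snap('wrist','w4.png')
print(proj(m,[[.433,.328,.018]]))
```

```text
[0.38589297 0.31361894 0.24880476] 14.0 [9.91261424e-01 1.31912053e-01 6.38204649e-06 1.22655830e-05]
[[320.14815852 157.90055163]]
```

View pics/w4.png

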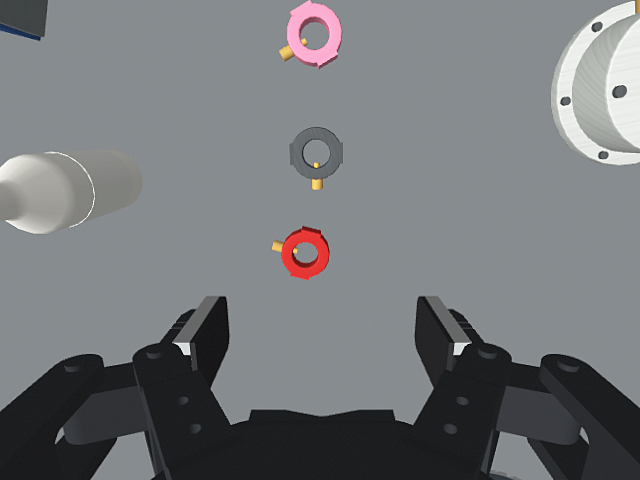

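The wrist view shows the dark collar at (316,153) with its brass screw at (317,184), between the pink ring at (314,34) and the red ring at (305,253). Now the precise measurement.

Run:
```python
from h import *
im=cv2.cvtColor(cv2.imread('pics/w4.png'),cv2.COLOR_BGR2RGB);m=cams.camera_model('wrist')
h=cv2.cvtColor(im,cv2.COLOR_RGB2HSV)
R=np.zeros(im.shape[:2],np.uint8);cv2.circle(R,(316,153),33,255,-1)
dk=cv2.inRange(h,(0,0,0),(180,60,112))&R
c=max(cv2.findContours(dk,0,1)[0],key=cv2.contourArea)
print('enc',cv2.minEnclosingCircle(c),cv2.minAreaRect(c),cv2.contourArea(c))
e=cv2.fitEllipse(c);print(e,onz(m,[e[0]],.015))
cs,hi=cv2.findContours(dk,cv2.RETR_CCOMP,1)
for k,q in zip(cs,hi[0]):
  if q[3]>=0 and cv2.contourArea(k)>100:e2=cv2.fitEllipse(k);print('bore',e2,onz(m,[e2[0]],.018))
R[:]=0;cv2.circle(R,(316,153),45,255,-1)
y=cv2.inRange(h,(12,100,80),(32,255,255))&R
n,l,st,ce=cv2.connectedComponentsWithStats(y);P=[]
for i in range(1,n):
  if st[i,4]>8:print(ce[i],st[i],onz(m,[ce[i]],.009));P.append(ce[i])
if len(P)>1:
  Q=onz(m,P,.009);d=Q[-1]-Q[0];print('screw dir',np.degrees(np.arctan2(d[1],d[0])))
s=sensors.sense();q=s['tool_rot'];print('yaw',np.degrees(2*np.arctan2(q[1],q[0])))
```

```text
enc ((316.0, 153.0), 27.856876373291016) ((316.0, 152.5), (51.0, 52.0), 90.0) 2015.0
((316.989990234375, 152.6779022216797), (50.5856819152832, 51.489620208740234), 171.0024871826172) [[0.43682685 0.33220507 0.015     ]]
bore ((316.07037353515625, 153.91168212890625), (27.064376831054688, 31.728086471557617), 1.673957347869873) [[0.43558745 0.33274768 0.018     ]]
[316.35714286 164.85714286] [314 163   6   5  28] [[0.42511204 0.3297698  0.009     ]]
[316.9375     183.78571429] [312 179  11  11 112] [[0.40728833 0.32438096 0.009     ]]
screw dir -163.1777608512449
yaw 15.161567019692587
```

Emit:
move_arm(
  targets=[
    {"dx": 1, "dy": 0.4, "dz": -0.8, "rx": 0, "ry": 0, "rz": 0.025},
    {"dx": 1, "dy": 0.38, "dz": -0.8, "rx": 0, "ry": 0, "rz": 0},
    {"dx": 0, "dy": 0, "dz": -1, "rx": 0, "ry": 0, "rz": 0},
    {"dx": 0, "dy": 0, "dz": -1, "rx": 0, "ry": 0, "rz": 0},
    {"dx": 0, "dy": 0, "dz": -1, "rx": 0, "ry": 0, "rz": 0},
    {"dx": 0, "dy": 0, "dz": -1, "rx": 0, "ry": 0, "rz": 0},
    {"dx": 0, "dy": 0, "dz": -1, "rx": 0, "ry": 0, "rz": 0},
    {"dx": 0, "dy": 0, "dz": -1, "rx": 0, "ry": 0, "rz": 0},
    {"dx": 0, "dy": 0, "dz": -1, "rx": 0, "ry": 0, "rz": 0},
    {"dx": 0, "dy": 0, "dz": -0.9, "rx": 0, "ry": 0, "rz": 0},
  ],
)

```text
t: 15.3
tcp_pos: [0.4361, 0.3332, 0.0104]
tool_rot: [0.99, 0.138, 0.0, -0.0]
force: [-0.2, 0.4, -0.1]
finger_gap: 0.846
gripper_force: 0.0
```

Emit:
move_arm(
  targets=[
    {"dx": 0, "dy": 0, "dz": -0.35, "rx": 0, "ry": 0, "rz": 0},
    {"dx": 0, "dy": 0, "dz": 0, "rx": 0, "ry": 0, "rz": 0},
    {"dx": 0, "dy": 0, "dz": 0, "rx": 0, "ry": 0, "rz": 0},
    {"dx": 0, "dy": 0, "dz": 0, "rx": 0, "ry": 0, "rz": 0},
    {"dx": 0, "dy": 0, "dz": 0, "rx": 0, "ry": 0, "rz": 0},
    {"dx": 0, "dy": 0, "dz": 0, "rx": 0, "ry": 0, "rz": 0},
    {"dx": 0, "dy": 0, "dz": 0, "rx": 0, "ry": 0, "rz": 0},
    {"dx": 0, "dy": 0, "dz": 0, "rx": 0, "ry": 0, "rz": 0},
    {"dx": 0, "dy": 0, "dz": 0, "rx": 0, "ry": 0, "rz": 0},
    {"dx": 0, "dy": 0, "dz": 0, "rx": 0, "ry": 0, "rz": 0},
  ],
  claw=20,
  newtons=50,
)

```text
t: 16.55
tcp_pos: [0.4359, 0.3331, 0.0025]
tool_rot: [0.99, 0.138, -0.0, 0.0]
force: [-0.5, 1.0, -2.0]
finger_gap: 0.586
gripper_force: 53.4
```

Run:
```python
from h import *
s=sensors.sense();q=s['tool_rot'];print(s['tcp_pos'],'yaw',np.degrees(2*np.arctan2(q[1],q[0])),s['force'],s['finger_gap'],s['gripper_force'])
im,m=snap('wrist','w5.png')
cv2.imwrite('pics/w5c.png',cv2.cvtColor(im,cv2.COLOR_RGB2BGR)[180:480,120:520])
```

```text
[0.43588908 0.33309521 0.00252619] yaw 15.905555878084362 [-0.51797717  1.0194485  -2.04639356] 0.5864229460467929 53.40313196182251
```

View pics/w5c.png

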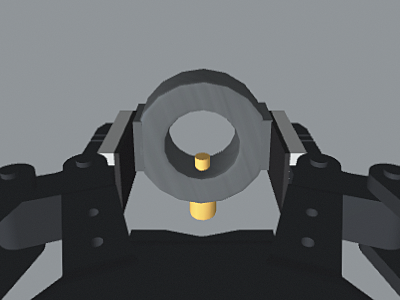

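The collar is gripped square on its spanner faces, with the brass screw toward the tool's -x. Next I'll measure its offset in the grip.

```bash
cat > off.py <<'E'
from h import *
def offset(f,z):
    im,m=snap('wrist',f);s=sensors.sense()
    h=cv2.cvtColor(im,cv2.COLOR_RGB2HSV);t=s['tcp_pos'];q=s['tool_rot'];yaw=2*np.arctan2(q[1],q[0])
    u,v=proj(m,[[t[0],t[1],t[2]+z]])[0];print('tcp proj',u,v)
    g=cv2.inRange(h,(0,0,125),(180,255,255))
    g|=cv2.inRange(h,(12,100,60),(32,255,255))
    return im,m,h,t,yaw,u,v
E
python3 - <<'E'
from h import *
im=cv2.cvtColor(cv2.imread('pics/w5.png'),cv2.COLOR_BGR2RGB);m=cams.camera_model('wrist')
s=sensors.sense();t=s['tcp_pos'];q=s['tool_rot'];yaw=2*np.arctan2(q[1],q[0])
print(proj(m,[[t[0],t[1],.018]]))
# outer top rim points & bore points by row/col profiles of value
v=cv2.cvtColor(im,cv2.COLOR_RGB2HSV)[...,2]
def prof(l):return ' '.join(map(str,l))
print('col322',prof(v[240:400:2,322])); print('row305',prof(v[312,250:400:2]))
E
```

```text
[[322.02660492 326.61198868]]
col322 153 152 153 152 135 50 56 57 57 58 59 94 114 114 113 113 114 114 115 116 117 118 116 115 110 133 152 153 153 152 153 152 153 152 152 152 152 151 153 152 152 153 152 152 153 153 138 129 131 124 237 247 246 246 250 167 56 59 61 68 117 115 116 117 116 115 116 117 117 116 116 112 252 244 244 243 243 242 241 245
row305 27 16 115 110 110 109 114 117 117 117 119 118 116 113 112 112 113 108 102 38 159 153 153 153 152 152 153 152 152 153 152 153 153 152 152 153 152 153 152 152 152 152 151 152 152 152 153 153 152 152 152 152 141 85 119 116 114 116 113 112 112 113 111 113 115 113 111 110 110 111 117 38 43 31 26
```

Run:
```python
from h import *
m=cams.camera_model('wrist');s=sensors.sense();t=s['tcp_pos'];q=s['tool_rot'];y=2*np.arctan2(q[1],q[0])
X=np.array([np.cos(y),np.sin(y)]);Y=np.array([np.sin(y),-np.cos(y)])
for z in(.017,.018):
  P=onz(m,[[322,289],[322,359.5],[322,262],[322,383],[288.5,312],[354.5,312]],z)[:,:2]-t[:2];print(z,(P@X*1e3).round(1),(P@Y*1e3).round(1))
```

```text
0.017 [ 14.5 -14.4  24.7 -24.8   5.4   5.4] [ -0.    0.   -0.    0.  -12.3  11.9]
0.018 [ 14.9 -13.8  25.  -24.1   5.9   5.9] [ -0.    0.   -0.1   0.  -12.2  11.8]
```

Emit:
move_arm(
  targets=[
    {"dx": 0, "dy": 0, "dz": 0.6, "rx": 0, "ry": 0, "rz": 0},
    {"dx": 0, "dy": 0, "dz": 1, "rx": 0, "ry": 0, "rz": 0},
    {"dx": 0, "dy": 0, "dz": 1, "rx": 0, "ry": 0, "rz": 0},
    {"dx": 0, "dy": 0, "dz": 1, "rx": 0, "ry": 0, "rz": 0},
    {"dx": 0, "dy": -0.5, "dz": 1, "rx": 0, "ry": 0, "rz": 0.05},
    {"dx": 0.5, "dy": -1, "dz": 1, "rx": 0, "ry": 0, "rz": 0.05},
    {"dx": 0.5, "dy": -1, "dz": 1, "rx": 0, "ry": 0, "rz": 0.05},
    {"dx": 0.5, "dy": -1, "dz": 1, "rx": 0, "ry": 0, "rz": 0.05},
    {"dx": 0.5, "dy": -1, "dz": 0, "rx": 0, "ry": 0, "rz": 0.05},
    {"dx": 0.5, "dy": -1, "dz": 0, "rx": 0, "ry": 0, "rz": 0.05},
  ],
)

```text
t: 17.85
tcp_pos: [0.4986, 0.1948, 0.1942]
tool_rot: [0.976, 0.216, 0.001, 0.0]
force: [-0.2, 0.7, -0.8]
finger_gap: 0.578
gripper_force: 53.5
```

Emit:
move_arm(
  targets=[
    {"dx": 0.6, "dy": -1, "dz": 0, "rx": 0, "ry": 0, "rz": 0.05},
    {"dx": 0.6, "dy": -1, "dz": 0, "rx": 0, "ry": 0, "rz": 0.05},
    {"dx": 0.6, "dy": -1, "dz": 0, "rx": 0, "ry": 0, "rz": 0},
    {"dx": 0.6, "dy": -1, "dz": 0, "rx": 0, "ry": 0, "rz": 0},
    {"dx": 0.4, "dy": -1, "dz": 0, "rx": 0, "ry": 0, "rz": 0},
    {"dx": 0.4, "dy": -0.5, "dz": 0, "rx": 0, "ry": 0, "rz": 0},
    {"dx": 0, "dy": 0, "dz": 0, "rx": 0, "ry": 0, "rz": 0},
    {"dx": 0, "dy": 0, "dz": 0, "rx": 0, "ry": 0, "rz": 0},
    {"dx": 0, "dy": 0, "dz": 0, "rx": 0, "ry": 0, "rz": 0},
    {"dx": 0, "dy": 0, "dz": 0, "rx": 0, "ry": 0, "rz": 0},
  ],
)

```text
t: 19.1
tcp_pos: [0.578, 0.0588, 0.1926]
tool_rot: [0.97, 0.242, -0.0, -0.0]
force: [0.4, 0.3, -2.5]
finger_gap: 0.582
gripper_force: 53.5
```

Run:
```python
from h import *
s=sensors.sense();q=s['tool_rot'];t=s['tcp_pos'];y=2*np.arctan2(q[1],q[0]);print(t,'yaw',np.degrees(y),s['force'],s['finger_gap'],s['gripper_force'],s['q'][5])
print('need',(np.array([.5784,.0582,.16])-t[:3])/.025,(28.0-np.degrees(y))/30)
```

```text
[0.5780135  0.05883356 0.19255079] yaw 27.961873542080845 [ 0.39350052  0.3224079  -2.52441191] 0.5818053046967778 53.4809535741806 0.991858332584064
need [ 0.01546004 -0.02534226 -1.30203171] 0.0012708819306385048
```

Emit:
move_arm(
  targets=[
    {"dx": 0.02, "dy": -0.03, "dz": -0.8, "rx": 0, "ry": 0, "rz": 0},
    {"dx": 0, "dy": 0, "dz": -0.8, "rx": 0, "ry": 0, "rz": 0},
    {"dx": 0, "dy": 0, "dz": -0.3, "rx": 0, "ry": 0, "rz": 0},
    {"dx": 0, "dy": 0, "dz": -0.1, "rx": 0, "ry": 0, "rz": 0},
    {"dx": 0, "dy": 0, "dz": -0.1, "rx": 0, "ry": 0, "rz": 0},
    {"dx": 0, "dy": 0, "dz": -0.1, "rx": 0, "ry": 0, "rz": 0},
    {"dx": 0, "dy": 0, "dz": -0.1, "rx": 0, "ry": 0, "rz": 0},
    {"dx": 0, "dy": 0, "dz": -0.1, "rx": 0, "ry": 0, "rz": 0},
    {"dx": 0, "dy": 0, "dz": 0, "rx": 0, "ry": 0, "rz": 0},
    {"dx": 0, "dy": 0, "dz": 0, "rx": 0, "ry": 0, "rz": 0},
  ],
)

```text
t: 20.35
tcp_pos: [0.579, 0.0573, 0.1326]
tool_rot: [0.971, 0.241, 0.0, 0.0]
force: [0.1, 0.3, -2.0]
finger_gap: 0.583
gripper_force: 53.5
```

Emit:
move_arm(
  targets=[
    {"dx": -0.02, "dy": 0.03, "dz": 0, "rx": 0, "ry": 0, "rz": 0},
    {"dx": 0, "dy": 0, "dz": -0.08, "rx": 0, "ry": 0, "rz": 0},
    {"dx": 0, "dy": 0, "dz": -0.08, "rx": 0, "ry": 0, "rz": 0},
    {"dx": 0, "dy": 0, "dz": -0.08, "rx": 0, "ry": 0, "rz": 0},
    {"dx": 0, "dy": 0, "dz": -0.08, "rx": 0, "ry": 0, "rz": 0},
    {"dx": 0, "dy": 0, "dz": -0.08, "rx": 0, "ry": 0, "rz": 0},
    {"dx": 0, "dy": 0, "dz": -0.08, "rx": 0, "ry": 0, "rz": 0},
    {"dx": 0, "dy": 0, "dz": -0.08, "rx": 0, "ry": 0, "rz": 0},
    {"dx": 0, "dy": 0, "dz": 0, "rx": 0, "ry": 0, "rz": 0},
    {"dx": 0, "dy": 0, "dz": 0, "rx": 0, "ry": 0, "rz": 0},
  ],
)

```text
t: 21.6
tcp_pos: [0.5785, 0.0581, 0.1186]
tool_rot: [0.97, 0.241, 0.0, 0.0]
force: [-0.1, 0.1, -1.5]
finger_gap: 0.581
gripper_force: 53.5
```

Emit:
move_arm(
  targets=[
    {"dx": 0, "dy": 0, "dz": -0.1, "rx": 0, "ry": 0, "rz": 0},
    {"dx": 0, "dy": 0, "dz": -0.1, "rx": 0, "ry": 0, "rz": 0},
    {"dx": 0, "dy": 0, "dz": -0.1, "rx": 0, "ry": 0, "rz": 0},
    {"dx": 0, "dy": 0, "dz": -0.1, "rx": 0, "ry": 0, "rz": 0},
    {"dx": 0, "dy": 0, "dz": -0.1, "rx": 0, "ry": 0, "rz": 0},
    {"dx": 0, "dy": 0, "dz": -0.1, "rx": 0, "ry": 0, "rz": 0},
    {"dx": 0, "dy": 0, "dz": -0.1, "rx": 0, "ry": 0, "rz": 0},
    {"dx": 0, "dy": 0, "dz": -0.1, "rx": 0, "ry": 0, "rz": 0},
    {"dx": 0, "dy": 0, "dz": 0, "rx": 0, "ry": 0, "rz": 0},
    {"dx": 0, "dy": 0, "dz": 0, "rx": 0, "ry": 0, "rz": 0},
  ],
  newtons=70,
)

```text
t: 22.85
tcp_pos: [0.5784, 0.0581, 0.0989]
tool_rot: [0.97, 0.241, 0.0, 0.0]
force: [-0.8, 0.7, 3.1]
finger_gap: 0.576
gripper_force: 76.7
```

Emit:
move_arm(
  targets=[
    {"dx": 0, "dy": 0, "dz": -0.04, "rx": 0, "ry": 0, "rz": 0},
    {"dx": 0, "dy": 0, "dz": -0.04, "rx": 0, "ry": 0, "rz": 0},
    {"dx": 0, "dy": 0, "dz": -0.04, "rx": 0, "ry": 0, "rz": 0},
    {"dx": 0, "dy": 0, "dz": -0.04, "rx": 0, "ry": 0, "rz": 0},
    {"dx": 0, "dy": 0, "dz": -0.04, "rx": 0, "ry": 0, "rz": 0},
    {"dx": 0, "dy": 0, "dz": -0.04, "rx": 0, "ry": 0, "rz": 0},
    {"dx": 0, "dy": 0, "dz": -0.02, "rx": 0, "ry": 0, "rz": 0},
    {"dx": 0, "dy": 0, "dz": 0, "rx": 0, "ry": 0, "rz": 0},
    {"dx": 0, "dy": 0, "dz": 0, "rx": 0, "ry": 0, "rz": 0},
    {"dx": 0, "dy": 0, "dz": 0, "rx": 0, "ry": 0, "rz": 0},
  ],
)

```text
t: 24.1
tcp_pos: [0.5784, 0.0581, 0.0922]
tool_rot: [0.97, 0.241, 0.0, 0.0]
force: [-2.0, 0.5, 5.6]
finger_gap: 0.58
gripper_force: 77.0
```

Emit:
move_arm(
  targets=[
    {"dx": 0, "dy": 0, "dz": -0.02, "rx": 0, "ry": 0, "rz": 0},
    {"dx": 0, "dy": 0, "dz": -0.02, "rx": 0, "ry": 0, "rz": 0},
    {"dx": 0, "dy": 0, "dz": 0, "rx": 0, "ry": 0, "rz": 0},
    {"dx": 0, "dy": 0, "dz": 0, "rx": 0, "ry": 0, "rz": 0},
    {"dx": 0, "dy": 0, "dz": 0, "rx": 0, "ry": 0, "rz": 0},
    {"dx": 0, "dy": 0, "dz": 0, "rx": 0, "ry": 0, "rz": 0},
    {"dx": 0, "dy": 0, "dz": 0, "rx": 0, "ry": 0, "rz": 0},
    {"dx": 0, "dy": 0, "dz": 0, "rx": 0, "ry": 0, "rz": 0},
    {"dx": 0, "dy": 0, "dz": 0, "rx": 0, "ry": 0, "rz": 0},
    {"dx": 0, "dy": 0, "dz": 0, "rx": 0, "ry": 0, "rz": 0},
  ],
)

```text
t: 25.35
tcp_pos: [0.5784, 0.0581, 0.0913]
tool_rot: [0.971, 0.241, 0.0, 0.0]
force: [-1.3, 0.5, 5.6]
finger_gap: 0.578
gripper_force: 77.2
```

Emit:
move_arm(
  targets=[
    {"dx": 0, "dy": 0, "dz": -0.02, "rx": 0, "ry": 0, "rz": 0},
    {"dx": 0, "dy": 0, "dz": 0, "rx": 0, "ry": 0, "rz": 0},
    {"dx": 0, "dy": 0, "dz": -0.02, "rx": 0, "ry": 0, "rz": 0},
    {"dx": 0, "dy": 0, "dz": 0, "rx": 0, "ry": 0, "rz": 0},
    {"dx": 0, "dy": 0, "dz": 0, "rx": 0, "ry": 0, "rz": 0},
    {"dx": 0, "dy": 0, "dz": 0, "rx": 0, "ry": 0, "rz": 0},
    {"dx": 0, "dy": 0, "dz": 0, "rx": 0, "ry": 0, "rz": 0},
    {"dx": 0, "dy": 0, "dz": 0, "rx": 0, "ry": 0, "rz": 0},
    {"dx": 0, "dy": 0, "dz": 0, "rx": 0, "ry": 0, "rz": 0},
    {"dx": 0, "dy": 0, "dz": 0, "rx": 0, "ry": 0, "rz": 0},
  ],
)

```text
t: 26.6
tcp_pos: [0.5785, 0.0581, 0.0912]
tool_rot: [0.97, 0.241, 0.0, 0.0]
force: [-2.7, 0.4, 11.6]
finger_gap: 0.575
gripper_force: 77.9
```

Emit:
move_arm(
  targets=[
    {"dx": 0, "dy": 0, "dz": -0.03, "rx": 0, "ry": 0, "rz": 0},
    {"dx": 0, "dy": 0, "dz": 0, "rx": 0, "ry": 0, "rz": 0},
    {"dx": 0, "dy": 0, "dz": 0, "rx": 0, "ry": 0, "rz": 0},
    {"dx": 0, "dy": 0, "dz": 0, "rx": 0, "ry": 0, "rz": 0},
    {"dx": 0, "dy": 0, "dz": 0, "rx": 0, "ry": 0, "rz": 0},
    {"dx": 0, "dy": 0, "dz": 0, "rx": 0, "ry": 0, "rz": 0},
    {"dx": 0, "dy": 0, "dz": 0, "rx": 0, "ry": 0, "rz": 0},
    {"dx": 0, "dy": 0, "dz": 0, "rx": 0, "ry": 0, "rz": 0},
    {"dx": 0, "dy": 0, "dz": 0, "rx": 0, "ry": 0, "rz": 0},
    {"dx": 0, "dy": 0, "dz": 0, "rx": 0, "ry": 0, "rz": 0},
  ],
)

```text
t: 27.85
tcp_pos: [0.5785, 0.0581, 0.0912]
tool_rot: [0.97, 0.241, 0.0, 0.0]
force: [-4.5, 1.1, 16.0]
finger_gap: 0.581
gripper_force: 78.4
```

Run:
```python
from h import *
im,m=snap('wrist','w6.png');b,sm=snap('side','s6.png')
B=cv2.cvtColor(b,cv2.COLOR_RGB2BGR)[230:320,250:370]
cv2.imwrite('pics/f.png',np.hstack([cv2.resize(cv2.cvtColor(im,cv2.COLOR_RGB2BGR)[180:480,160:480],(400,375)),cv2.resize(B,(400,375))]))
```

```text
(no output)
```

View pics/f.png

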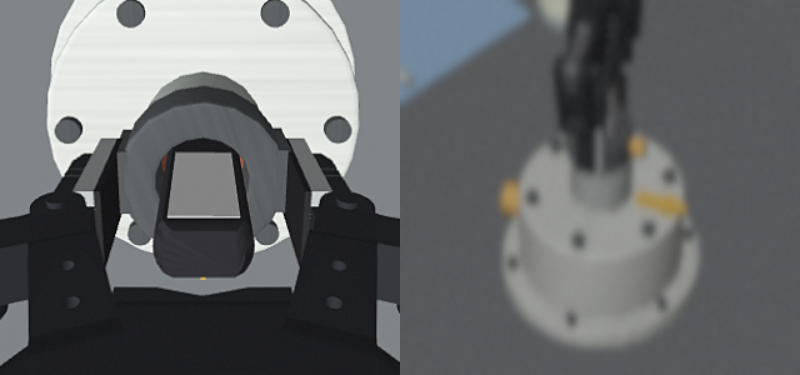

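The left panel shows the collar down on the cap around the shaft, flats aligned. The right panel (side view) shows it flush on the cap rim, with the screw at (637,146) over the pointer arrow at (662,202). The tool no longer moved down under added push and the force rose to 16 N, so it's on the hard stop. Handing in.

```bash
python3 -c "
from station import order
print(order.sign_off())"
```

```text
the job is handed in; nothing more can be done
None
```

I turned the shaft so a flat faces the pointer, and put the collar on with its screw over that flat and facing the pointer. It is home on the bearing cap, gripped and held down at about 16 N. The job was handed in at about 28 s; sign-off gave no verdict.

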